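# Stack the illuminator lens into its rod cage at the microscope bench

### The arm

A 6-joint arm with a two-finger parallel gripper is mounted at the origin on the work surface. World frame = base frame: x ahead of the robot, y to its left, z up, the work surface at z = 0. Lengths are in mm, angles in rad, forces in N, time in s.
With the tool pointing down it reaches from about 350 to 875 mm from the base axis. Payload 4.2 kg.
Tool frame: the origin (TCP) lies on the mounting face of the last link; the fingertips stand 173 mm ahead of it and the grasp point (between the pads) lies 155 mm ahead of it (tcp_to_grasp is the distance from the TCP to the grasp point, in mm); z points along the fingers, y is the direction in which the jaws open and shut (so a half turn about z gives the same grasp; the last joint's range is limited). The gripper opens to 85 mm and grips with 20 to 120 N. Pads are 22 mm wide; open, the fingers measure 114 mm over their backs; the gripper's body (76 mm by 85 mm) begins 54 mm behind the grasp point. The pads swing forward as they close: fully open they stand 13 mm farther back than shut.
Start: joints at [1.432, 0.385, 0.008, 0, -1.194, -0.259], TCP at [242.086, 576.189, 404.712] pointing down, gripper open.
Joint ranges: [-3.14, 3.14], [-1.21, 2.06], [-1.07, 1.41], [-3.16, 2.05], [-2.99, -0.16], [-3.1, 3.1]. Speed limits (rad/s): [2.79, 2.79, 3.14, 3.14, 3.14, 3.14].

### API

Orientations are given as a unit quaternion [x, y, z, w].
In Python, from bench import * gives the robot as it stands. The module is installed in compiled form; this text tells all that it offers.
- The arm moves only by the tool apply_moves, never from a script. Its arguments are lists of equal length, an entry for each row: "fingers": the closure, from 0 (fully open) to 1 (shut); "dp": the shift along the world's x, y, z in cm, a list of three; "yaw": the turn about the world's z in degrees. A call has 1 to 10 rows; each row is the pose to reach, as a shift and turn from the pose measured when the call began; what a row does not reach only later rows make up. A row lasts 1/10 s, in which the tool goes at most 50 mm and 8.59 degrees, less where a joint would pass 70% of its speed; a pose out of reach is approached as far as the arm can. A call with a gripper value outside its range is refused whole. The fingers move at their own pace and stop on an object; the grip force is fixed at half the most. Time passes only in rows, so rows that repeat a pose let the fingers close. It gives the time, the measured TCP pose, the force and the opening at its end, in the units of the state.
- read_state(): the state, without advancing time (a new reading comes with each control period).
- get_image(name): name is "scene" or "side" or "wrist"; returns a dict with "color" (480x640x3 uint8, blue, green, red), "mtx" (3x3 intrinsics, pixels), "camera_from_world" (4x4, takes a point from world to camera coordinates); the wrist camera has in their place "tool_from_camera" (4x4, takes a point from camera to tool coordinates, whose origin is the TCP and whose axes are the flange's). Camera axes: x right, y down, z forward; pixel columns grow to the right and rows downward; lengths in mm; the calibration is good to about 2 mm. A picture is of the moment at which its call begins: read the wrist's pose just before it. There is no depth.
- job_done(): hands the job in, once; it reports no verdict.
The state is a dict: "clock": time; "joints": joint angles; "joint_vel": joint speeds; "joint_efforts": joint torques, N m; "position": TCP position; "ee_rot": TCP orientation; "contact_force": force on the tool from outside, world axes, zero at the start; "wrist_torque": the same for the moment, N m; "gripper_width": finger opening in mm.
Only numpy, scipy, OpenCV 4.12 (cv2) and the standard library are available. Lean on these libraries where they do the work, as an engineer would, in place of code of your own. Each camera call takes 0.05 s, during which the arm holds its last target. There are 200 camera calls.

### The job

Build the microscope's illuminator stack in the four-rod cage: first the tall spacer tube, then the glass lens blank on it, then the low retaining ring (the one with the narrower bore) on top, each lying flat between the rods. The wide ring and the small glass disc lying about belong to another instrument. Set the glass down, do not drop it.

Things in the scene. Friction and masses are not known exactly. Their poses are not given: they have to be found in the camera images.
- cage: Holder, fixed: black square plate 76 x 76 x 10 mm with four upright 6 mm steel rods, axes 25 mm either side of centre along its x and y (44 mm free between neighbours), rod tops 50 mm above the table. The stack stands on the plate between the rods, with about 8 mm play; fingers pass between rods along the plate's x or y. Origin: centre of the underside, z up, x and y along the sides; yaw up to 0.6 rad.
- spacer: Plain aluminium tube, the tallest of the parts: outer diameter 48 mm, bore 36 mm, 20 mm high, 45 g, standing on the table on its end. Origin: centre of its underside, z up along its axis.
- lens: Lens blank: a solid flat disc of pale ground glass, diameter 48 mm, 12 mm thick, 55 g, lying flat. (The glass disc of only 30 mm is another part and stays out.) Origin: centre of its underside, z up along its axis.
- ring: Retaining ring: a low aluminium ring, outer diameter 48 mm, bore 32 mm, 12 mm high, 35 g, with two dark spanner slots in its top face, lying flat. (The low ring of 68 mm outer diameter is another part and does not fit.) Origin: centre of its underside, z up along its axis.
Mind the look-alikes: they are no part of the job. What is shaped like the spacer but purple or turquoise is not meant.

How it is judged:
By the outcome, as a careful person would: the job done as asked, in the order asked, and still so for the second after the job is handed in, with the robot touching nothing.
It also fails if it takes over 54 s, if anything falls off the work surface, if the arm or the gripper's body presses on something with over 40 N, if the wrist force passes 120 N, or if a joint passes its speed limit or range.

## Working session

There is one attempt and no reset: what is moved stays moved. The work goes in short steps, Python scripts to look and compute and a tool call to move; the robot and the scene stay as the last step left them, time stands still between calls to the robot, and variables do not carry over. Pictures are saved under pics/ and viewed, about 8 in all and at most 12, crops included, and the job is handed in when it is done.

Besides the shell and the picture viewer there is one more tool, called after "Emit:" as name(argument=value, ...), one argument or row to a line, values as JSON. apply_moves: Moves the arm, as the interface text tells. Its arguments: {"type":"object","properties":{"fingers":{"type":"array","items":{"type":"number"}},"dp":{"type":"array","items":{"type":"array","items":{"type":"number"}}},"yaw":{"type":"array","items":{"type":"number"}}},"required":["fingers","dp","yaw"]}

```bash
mkdir -p pics
python3 - <<'E'
from bench import *
import cv2,pickle
s=read_state();print(s)
for n in("scene","side","wrist"):
    im=get_image(n);cv2.imwrite(f"pics/{n}0.png",im["color"]);pickle.dump((s,im),open(f"{n}0.pkl","wb"))
    print(n,im["mtx"],im.get("camera_from_world",im.get("tool_from_camera")))
E
```

```text
{'clock': 0.0, 'joints': array([ 1.43162922e+00,  3.85558864e-01,  6.63674371e-03, -4.95275845e-04,
       -1.19398389e+00, -2.58611014e-01]), 'joint_vel': array([ 3.16887378e-06, -1.05755328e-04,  2.52649845e-03, -6.87395119e-04,
        6.58144175e-04, -3.79721734e-04]), 'joint_efforts': array([-3.19121891e-04, -3.92282224e+01,  1.88399774e+01,  4.18605387e+00,
       -4.64501500e-03, -7.35515499e-06]), 'position': array([241.98884779, 576.03444899, 403.62460077]), 'ee_rot': array([ 9.80268055e-01, -1.97669861e-01, -1.66797793e-04,  1.06669981e-03]), 'contact_force': array([ 1.03076846,  0.25667666, -0.0382756 ]), 'wrist_torque': array([0.00338222, 0.00366585, 0.01587739]), 'gripper_width': 85.17283623893336}
scene [[586.91077982   0.         312.67555869]
 [  0.         586.91077982 226.22779407]
 [  0.           0.           1.        ]] [[-7.74035883e-01  6.33141660e-01  3.00344083e-04  4.17662874e+02]
 [ 3.73010191e-01  4.56400065e-01 -8.07813331e-01 -1.54513573e+02]
 [-5.11597350e-01 -6.25164474e-01 -5.89438319e-01  1.36023786e+03]
 [ 0.00000000e+00  0.00000000e+00  0.00000000e+00  1.00000000e+00]]
side [[619.15814455   0.         322.82182313]
 [  0.         619.15814455 237.60720619]
 [  0.           0.           1.        ]] [[ 7.68746130e-01 -6.39551813e-01 -1.69319480e-03 -4.17491763e+02]
 [-5.01502954e-01 -6.01163173e-01 -6.22171702e-01  2.84359348e+02]
 [ 3.96893154e-01  4.79141230e-01 -7.82878985e-01  9.82137577e+02]
 [ 0.00000000e+00  0.00000000e+00  0.00000000e+00  1.00000000e+00]]
wrist [[418.08819551   0.         318.64292768]
 [  0.         418.08819551 243.45508721]
 [  0.           0.           1.        ]] [[ 1.22675194e-03 -9.53964847e-01 -2.99915931e-01  7.63221246e+01]
 [ 9.99998647e-01  8.41664890e-04  1.41316788e-03 -3.68851148e-01]
 [-1.09568377e-03 -2.99917258e-01  9.53964589e-01  2.98017794e+01]
 [ 0.00000000e+00  0.00000000e+00  0.00000000e+00  1.00000000e+00]]
```

View pics/scene0.png

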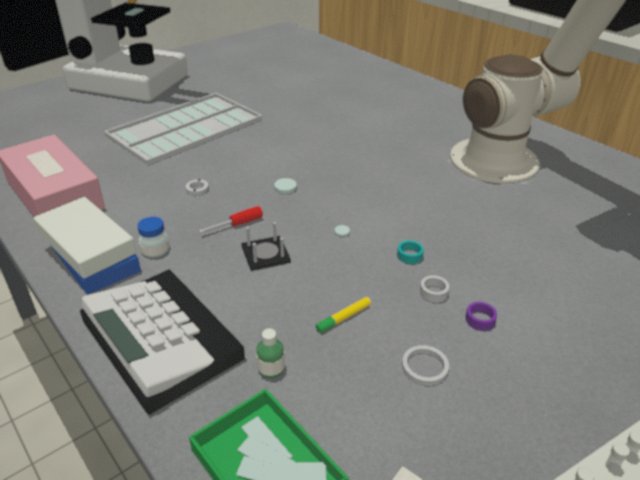

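Scene view:
- The cage is at (266,250).
- Glass discs are at (285,186), large, so probably the lens, and at (342,231), small.
- Low rings are at (197,187), small with dark slots, so probably the retaining ring, and at (425,365), wide.
- Tubes are at (435,289), aluminium, so probably the spacer, plus turquoise at (410,252) and purple at (481,316).

Next I compute positions and make one enlarged crop sheet.

```bash
cat > h.py <<'E'
import numpy as np,cv2,pickle
from scipy.spatial.transform import Rotation as R
def cam(s,im):
    if "camera_from_world" in im: M=np.linalg.inv(im["camera_from_world"])
    else:
        T=np.eye(4);T[:3,:3]=R.from_quat(s["ee_rot"]).as_matrix();T[:3,3]=s["position"];M=T@im["tool_from_camera"]
    return M
def back(s,im,uv,z):
    M=cam(s,im);d=M[:3,:3]@np.linalg.solve(im["mtx"],[uv[0],uv[1],1]);o=M[:3,3]
    return o+d*(z-o[2])/d[2]
def proj(s,im,P):
    P=np.atleast_2d(P);q=np.c_[P,np.ones(len(P))]@np.linalg.inv(cam(s,im)).T;q=q[:,:3]@im["mtx"].T
    return q[:,:2]/q[:,2:]
def snap(n,tag):
    from bench import read_state,get_image
    s=read_state();im=get_image(n);cv2.imwrite(f"pics/{n}{tag}.png",im["color"]);pickle.dump((s,im),open(f"{n}{tag}.pkl","wb"));return s,im
def load(n,tag): return pickle.load(open(f"{n}{tag}.pkl","rb"))
E
python3 - <<'E'
from h import *
s,im=load("scene",0);s2,im2=load("side",0);w=load("wrist",0)
C={"cage":(266,252,10),"ring":(197,187,10),"lens":(285,185,10),"small":(342,231,5),"spacer":(435,289,10),"wide":(425,365,6),"turq":(410,252,10),"purp":(481,316,10)}
t=[]
for k,(u,v,z) in C.items():
    P=back(s,im,(u,v),z);q=proj(s2,im2,P)[0];print(k,P.round(),"side",q.round(),"wrist",proj(*w,P)[0].round(), "reach",np.hypot(*P[:2]).round())
def crop(I,u,v,h=22):
    u,v=int(u),int(v);I=cv2.copyMakeBorder(I,h,h,h,h,cv2.BORDER_CONSTANT);return cv2.resize(I[v:v+2*h,u:u+2*h],(195,195),interpolation=cv2.INTER_CUBIC)
row=lambda im,s: np.hstack([crop(im["color"],*proj(s,im,back(*load("scene",0),C[k][:2],C[k][2]))[0],h=h) for k,h in(("ring",22),("lens",22),("spacer",22),("cage",35))])
side=row(im2,s2);cv2.imwrite("pics/c1.png",np.vstack([row(im,s),side]))
E
```

```text
cage [614. -43.  10.] side [365. 236.] wrist [ 1225. -1016.] reach 616.0
ring [ 599. -315.   10.] side [465. 335.] wrist [ 1998. -1426.] reach 677.0
lens [ 449. -204.   10.] side [357. 340.] wrist [1508. -701.] reach 493.0
small [460.  -8.   5.] side [291. 267.] wrist [1083. -507.] reach 460.0
spacer [452. 218.  10.] side [220. 198.] wrist [ 701. -302.] reach 502.0
wide [586. 316.   6.] side [246. 145.] wrist [ 497. -488.] reach 665.0
turq [411. 123.  10.] side [230. 237.] wrist [ 860. -299.] reach 429.0
purp [444. 307.  10.] side [193. 176.] wrist [ 568. -219.] reach 540.0
```

View pics/c1.png

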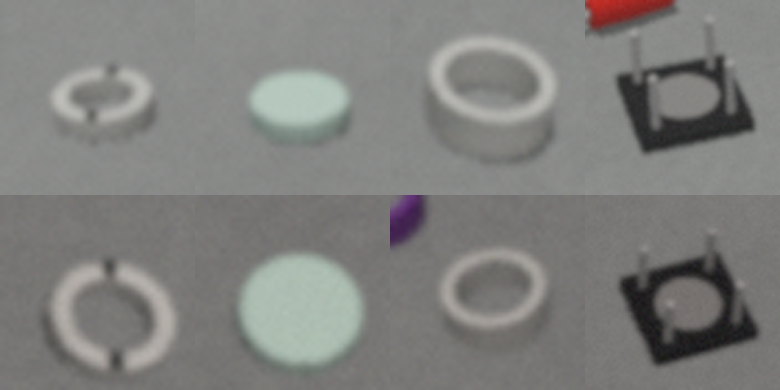

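View pics/side0.png

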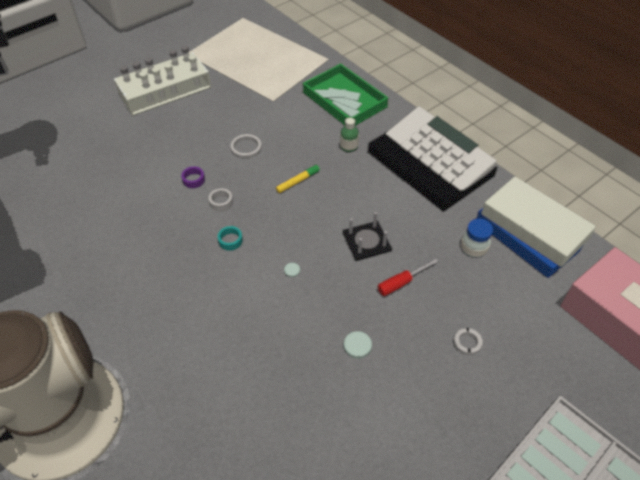

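Identities confirmed: the slotted low ring is at scene (197,187), the 48 mm glass at (285,186), and the plain aluminium tube at (435,289). The coloured tubes, the wide ring and the small disc are the decoys. I'll move above the spacer and look with the wrist camera.

Emit:
apply_moves(
  fingers=[0, 0, 0, 0, 0, 0, 0, 0, 0, 0],
  dp=[
    [21, -35.8, -7],
    [21, -35.8, -7],
    [21, -35.8, -7],
    [21, -35.8, -7],
    [21, -35.8, -7],
    [21, -35.8, -7],
    [21, -35.8, -7],
    [21, -35.8, -7],
    [21, -35.8, -7],
    [21, -35.8, -7],
  ],
  yaw=[0, 0, 0, 0, 0, 0, 0, 0, 0, 0],
)

```text
clock: 1.15
position: [452.7, 215.6, 333.0]
ee_rot: [0.98, -0.2, -0.001, 0.002]
contact_force: [-0.1, 0.1, -0.2]
gripper_width: 85.6
```

```bash
cat >> h.py <<'E'
def circ(s,im,P0,r,z,ring=True):
    """fit top-face circle centre (x,y) at height z: maximise gradient along the projected outline near P0"""
    from scipy.optimize import minimize
    g=cv2.GaussianBlur(im["color"],(0,0),1.5).astype(float)
    G=np.sqrt(sum(cv2.Sobel(g[...,c],cv2.CV_64F,1,0)**2+cv2.Sobel(g[...,c],cv2.CV_64F,0,1)**2 for c in range(3))).astype(np.float32)
    a=np.linspace(0,2*np.pi,120,endpoint=False)
    def f(p):
        q=proj(s,im,np.c_[p[0]+r*np.cos(a),p[1]+r*np.sin(a),np.full(120,z)]).astype(np.float32)
        return -cv2.remap(G,q[:,0],q[:,1],cv2.INTER_LINEAR).mean()
    best=min(((f((P0[0]+dx,P0[1]+dy)),dx,dy) for dx in range(-16,17,2) for dy in range(-16,17,2)))
    m=minimize(f,(P0[0]+best[1],P0[1]+best[2]),method="Nelder-Mead",options=dict(initial_simplex=[(P0[0]+best[1]+i,P0[1]+best[2]+j) for i,j in((-1,-1),(1,0),(0,1))]))
    return m.x,-m.fun
def tcp(s): 
    q=R.from_quat(s["ee_rot"]).as_matrix();return s["position"].round(1),"yaw",np.degrees(np.arctan2(q[1,0],q[0,0])).round(2),"down",(q[:,2]).round(4)
E
python3 - <<'E'
from h import *
s,im=snap("wrist",1);print(s["clock"],tcp(s))
print(proj(s,im,(452,218,20)))
for n in("scene","side"): print(n,circ(*load(n,0),(452,218),24,20),circ(*load(n,0),(452,218),18,20))
print(circ(s,im,(452,218),24,20),circ(s,im,(452,218),18,20))
E
```

```text
1.15 (array([452.7, 215.6, 333. ]), 'yaw', np.float64(-23.06), 'down', array([-0.0024, -0.0031, -1.    ]))
[[314.15913327 227.93966545]]
scene (array([453.19654388, 216.316406  ]), np.float64(112.4967269897461)) (array([459.47675993, 218.73266464]), np.float64(110.3167953491211))
side (array([451.29946425, 214.30345963]), np.float64(100.45401763916016)) (array([448.69708988, 207.79135689]), np.float64(105.79298400878906))
(array([451.41191487, 215.28085095]), np.float64(224.35247802734375)) (array([451.96515929, 214.79212061]), np.float64(221.67649841308594))
```

View pics/wrist1.png

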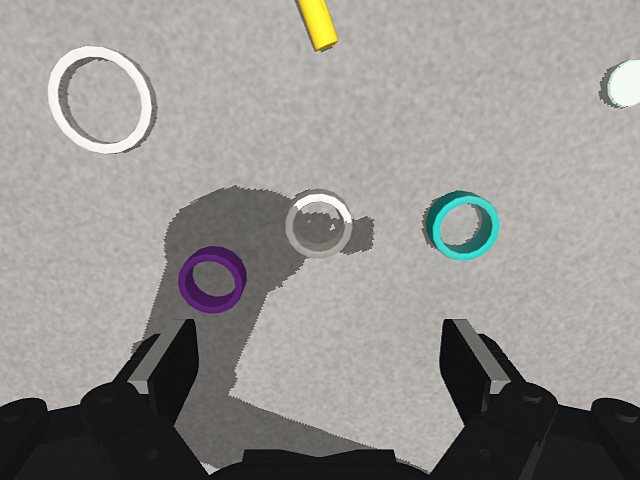

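Wrist view: the spacer sits at (319,223), with purple at (213,280) and turquoise at (462,226), both clear of the fingers. The fits agree on (451.6, 215.0), so I'm descending to grasp.

Emit:
apply_moves(
  fingers=[0, 0, 0, 0, 0, 0, 1, 1, 1, 1],
  dp=[
    [-0.1, 0, -5],
    [-0.1, 0, -10],
    [-0.1, 0, -14],
    [-0.1, 0, -15.6],
    [-0.1, 0, -15.6],
    [-0.1, 0, -15.6],
    [-0.1, 0, -15.6],
    [-0.1, 0, -15.6],
    [-0.1, 0, -15.6],
    [-0.1, 0, -15.6],
  ],
  yaw=[0, 0, 0, 0, 0, 0, 0, 0, 0, 0],
)

```text
clock: 2.2
position: [451.6, 217.3, 179.4]
ee_rot: [0.98, -0.199, 0.0, 0.0]
contact_force: [-3.2, -0.4, 9.1]
gripper_width: 45.9
```

Emit:
apply_moves(
  fingers=[1, 1, 1, 1, 1, 1],
  dp=[
    [0, 0, 0],
    [0, 0, 0],
    [0, 0, 0.3],
    [0, 0, 2],
    [0, 0, 5],
    [0, 0, 5],
  ],
  yaw=[0, 0, 0, 0, 0, 0],
)

```text
clock: 2.8
position: [452.7, 218.2, 232.6]
ee_rot: [0.98, -0.198, 0.003, -0.003]
contact_force: [0.1, 0.6, -0.4]
gripper_width: 45.7
```

Run:
```python
from h import *
s,im=snap("wrist",2);print(s["clock"],tcp(s),s["gripper_width"],s["contact_force"])
z=s["position"][2]-155
for zt in(s["position"][2]-176+20,): print(circ(s,im,s["position"][:2],24,zt),circ(s,im,s["position"][:2],18,zt))
```

```text
2.8 (array([452.7, 218.2, 232.6]), 'yaw', np.float64(-22.87), 'down', array([ 0.0064,  0.0038, -1.    ])) 45.65619052187322 [ 0.10721517  0.5947983  -0.36077663]
(array([455.71723872, 216.38161599]), np.float64(135.03256225585938)) (array([456.51471484, 217.58856727]), np.float64(156.88900756835938))
```

View pics/wrist2.png

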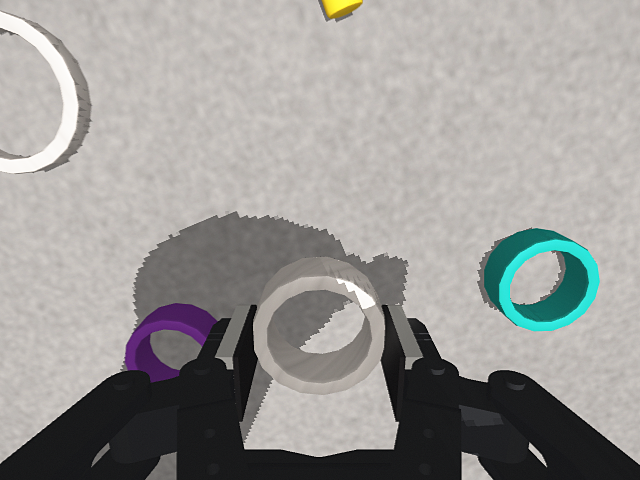

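Wrist view: the spacer is gripped at (320,325), slightly forward along tool x. I'm going to look at the cage next.

Emit:
apply_moves(
  fingers=[1, 1, 1, 1, 1, 1, 1, 1, 1],
  dp=[
    [2, -4, 4],
    [4, -8.5, 8],
    [6, -13, 9.7],
    [8, -18, 9.7],
    [10, -22, 9.7],
    [10.6, -23.8, 9.7],
    [10.6, -23.8, 9.7],
    [10.6, -23.8, 9.7],
    [10.6, -23.8, 9.7],
  ],
  yaw=[0, 0, 0, 0, 0, 0, 0, 0, 0],
)

```text
clock: 3.75
position: [557.6, -19.9, 327.1]
ee_rot: [0.98, -0.198, 0.001, -0.001]
contact_force: [0.8, 0.4, -1.0]
gripper_width: 45.5
```

Run:
```python
from h import *
s,im=snap("wrist",3);print(s["clock"],tcp(s),s["gripper_width"],s["contact_force"])
print(proj(s,im,[(614,-43,10)]))
```

```text
3.75 (array([557.6, -19.9, 327.1]), 'yaw', np.float64(-22.9), 'down', array([ 0.0018,  0.0022, -1.    ])) 45.456699780001124 [ 0.80670373  0.37783467 -0.95497443]
[[318.9325866  136.61840681]]
```

View pics/wrist3.png

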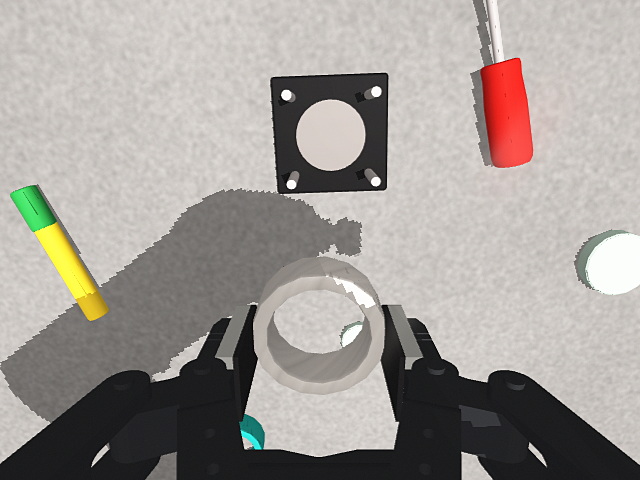

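Wrist view of the cage: rod tops at (287,95), (376,91), (375,181) and (291,184), plate corners at (271,77), (387,73), (386,188) and (278,193). I'll fit its pose.

```bash
cat >> h.py <<'E'
def cage(s,im,tops,corners=()):
    from scipy.optimize import least_squares
    g=cv2.cvtColor(im["color"],cv2.COLOR_BGR2GRAY);T=[]
    for u,v in tops:
        w=np.clip(g[v-8:v+9,u-8:u+9].astype(float)-200,0,None);yy,xx=np.mgrid[v-8:v+9,u-8:u+9];T.append(((w*xx).sum()/w.sum(),(w*yy).sum()/w.sum()))
    P=[back(s,im,q,50)[:2] for q in T];W=[50]*len(P)
    Pc=[back(s,im,q,10)[:2] for q in corners]
    def fit(P,h):
        P=np.array(P);c=P.mean(0);d=P-c
        th=np.angle(np.mean((d[:,0]+1j*d[:,1])**4/np.abs(d[:,0]+1j*d[:,1])**4))/4-np.pi/4
        th=(th+np.pi/4)%(np.pi/2)-np.pi/4
        return c.round(2),np.degrees(th).round(2),"radii",np.hypot(*d.T).round(1),"expect",h*2**.5
    print(np.round(T,1).tolist());print("rods",fit(P,25))
    if len(Pc): print("plate",fit(Pc,38))
E
python3 - <<'E'
from h import *
s,im=load("wrist",3)
cage(s,im,[(287,95),(376,92),(375,181),(291,184)],[(271,77),(387,73),(386.5,188.5),(278,193)])
s2,i2=load("wrist",2)
for S,I in((s2,i2),(s,im)):
  q=R.from_quat(S["ee_rot"]).as_matrix()
  for d in(150,153,156):
    p=S["position"]+q[:,2]*d
    for r in(24,18):
        c,f=circ(S,I,p,r,p[2]);print(d,r,(q.T@(np.r_[c,p[2]]-p)).round(2),round(f))
L=circ(s,im,(449,-204),24,12);print("lens",L, [circ(*load(n,0),(449,-204),24,12) for n in("scene","side")])
print("ring",[circ(*load(n,0),(599,-315),24,12) for n in("scene","side")])
E
```

```text
[[286.0, 94.5], [375.8, 91.3], [375.3, 181.1], [290.9, 184.0]]
rods (array([611.76, -50.24]), np.float64(-20.85), 'radii', array([35.5, 35.4, 35.4, 35.4]), 'expect', 35.35533905932738)
plate (array([611.83, -50.52]), np.float64(-20.69), 'radii', array([52.8, 52.5, 52.9, 53.1]), 'expect', 53.74011537017761)
150 24 [-17.26  -0.13  -0.07] 200
150 18 [8.91 3.26 0.02] 129
153 24 [ 3.82 -1.92  0.03] 134
153 18 [6.85 3.94 0.01] 127
156 24 [ 2.86 -1.67  0.02] 139
156 18 [ 5.52  4.42 -0.  ] 126
150 24 [-1.738e+01 -8.000e-02 -1.000e-02] 254
150 18 [ 8.82  3.29 -0.  ] 130
153 24 [ 3.73 -1.89  0.01] 140
153 18 [17.35 -0.63  0.02] 120
156 24 [ 3.01 -1.67  0.01] 147
156 18 [ 1.536e+01 -4.200e-01  1.000e-02] 125
lens (array([ 446.79507894, -209.1501068 ]), np.float64(194.55886840820312)) [(array([ 448.16642174, -204.90621617]), np.float64(161.49839782714844)), (array([ 446.02321351, -208.76699715]), np.float64(177.28294372558594))]
ring [(array([ 596.88290955, -320.40394479]), np.float64(105.8534164428711)), (array([ 595.05560429, -324.37438348]), np.float64(147.3049774169922))]
```

Run:
```python
from h import *
from scipy.optimize import differential_evolution as DE
s,im=load("wrist",3);T=np.array(im["tool_from_camera"]);Ti=np.linalg.inv(T)
g=cv2.GaussianBlur(im["color"],(0,0),1.2).astype(float)
G=np.sqrt(sum(cv2.Sobel(g[...,c],cv2.CV_64F,1,0)**2+cv2.Sobel(g[...,c],cv2.CV_64F,0,1)**2 for c in range(3)));G=np.minimum(G,120).astype(np.float32)
a=np.linspace(0,2*np.pi,180,endpoint=False)
def pr(x,y,d,r,aa):
    q=np.c_[x+r*np.cos(aa),y+r*np.sin(aa),np.full(len(aa),d)]@Ti[:3,:3].T+Ti[:3,3];q=q@im["mtx"].T;return (q[:,:2]/q[:,2:]).astype(np.float32)
S=lambda q:cv2.remap(G,q[:,0],q[:,1],cv2.INTER_LINEAR).mean()
b=a[np.cos(a)>0.3]
def f(p):
    x,y,d=p;return -(S(pr(x,y,d,24,a))+S(pr(x,y,d,18,a))+.5*S(pr(x,y,d+20,24,b)))
r=DE(f,[(-8,8),(-4,4),(148,172)],seed=1);print(r.x,r.fun)
for d in range(152,172,3):
    q=DE(lambda p:f((*p,d)),[(-8,8),(-4,4)],seed=1);print(d,q.x.round(2),q.fun.round(1))
o=im["color"].copy()
for rr,dd in((24,0),(18,0),(24,20)): cv2.polylines(o,[pr(*r.x[:2],r.x[2]+dd,rr,a).astype(int)],True,(0,0,255),1)
cv2.imwrite("pics/fit.png",cv2.resize(o[220:420,220:420],(600,600)))
```

```text
[ 9.14496992e-02 -9.72568276e-02  1.61245439e+02] -258.0363464355469
152 [4.12 1.57] -139.4
155 [4.68 0.18] -153.5
158 [ 1.4  -0.02] -210.9
161 [ 0.22 -0.13] -257.4
164 [-1.73  0.01] -218.5
167 [-2.06 -0.05] -173.3
170 [-3.18 -0.12] -161.1
```

View pics/fit.png

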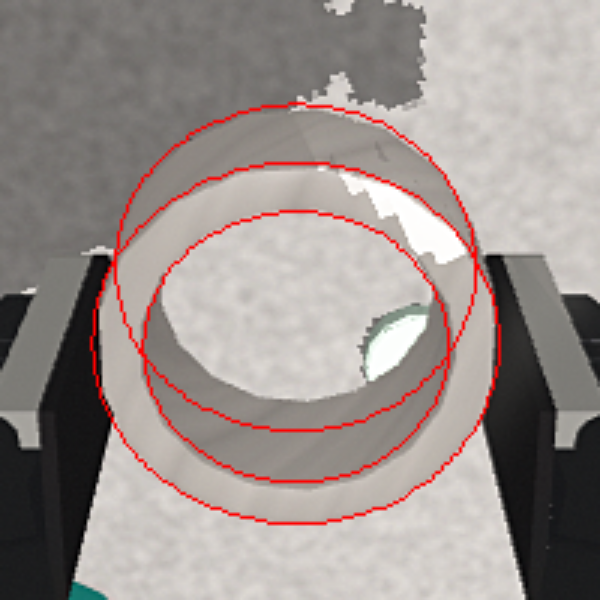

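The overlay fits well: the spacer is centred in the grip (offset 0.1 mm) with its bottom 181 mm below the TCP. I'm moving above the cage with +2.1° yaw.

Emit:
apply_moves(
  fingers=[1, 1, 1, 1, 1, 1],
  dp=[
    [3, -1.6, -3],
    [5.4, -3.05, -6],
    [5.4, -3.05, -7],
    [5.4, -3.05, -7],
    [5.4, -3.05, -7],
    [5.4, -3.05, -7],
  ],
  yaw=[1, 2.1, 2.1, 2.1, 2.1, 2.1],
)

```text
clock: 4.4
position: [611.5, -49.2, 259.1]
ee_rot: [0.984, -0.179, 0.002, -0.002]
contact_force: [0.5, -0.5, 0.2]
gripper_width: 45.3
```

Run:
```python
from h import *
from bench import *
s=read_state();print(tcp(s),s["contact_force"])
```

```text
(array([611.5, -49.2, 259.1]), 'yaw', np.float64(-20.66), 'down', array([ 0.0048,  0.0025, -1.    ])) [ 0.46488339 -0.45742191  0.17470075]
```

Emit:
apply_moves(
  fingers=[1, 1, 1, 1, 1, 1, 1],
  dp=[
    [-0.03, -0.12, -1],
    [-0.03, -0.12, -2.5],
    [-0.03, -0.12, -4],
    [-0.03, -0.12, -5.5],
    [-0.03, -0.12, -6.2],
    [-0.03, -0.12, -6.5],
    [-0.03, -0.12, -6.5],
  ],
  yaw=[0, 0, 0, 0, 0, 0, 0],
)

```text
clock: 5.1
position: [611.3, -50.3, 194.3]
ee_rot: [0.984, -0.179, 0.002, -0.002]
contact_force: [0.0, 0.2, -0.3]
gripper_width: 45.6
```

Emit:
apply_moves(
  fingers=[1, 1, 1, 1],
  dp=[
    [0, 0, -0.15],
    [0, 0, -0.3],
    [0, 0, -0.4],
    [0, 0, -0.4],
  ],
  yaw=[0, 0, 0, 0],
)

```text
clock: 5.5
position: [611.2, -50.3, 190.4]
ee_rot: [0.984, -0.179, 0.002, -0.002]
contact_force: [-0.8, 0.2, -0.4]
gripper_width: 45.9
```

Emit:
apply_moves(
  fingers=[1, 1, 1],
  dp=[
    [0, 0, -0.1],
    [0, 0, -0.2],
    [0, 0, -0.2],
  ],
  yaw=[0, 0, 0],
)

```text
clock: 5.8
position: [611.4, -50.2, 189.5]
ee_rot: [0.984, -0.179, 0.003, -0.002]
contact_force: [-2.4, 1.1, 5.6]
gripper_width: 45.6
```

Contact at 5.6 N, so it's seated. Releasing and lifting.

Emit:
apply_moves(
  fingers=[0.25, 0.25, 0.25, 0.25, 0.25, 0.25, 0.25, 0, 0, 0],
  dp=[
    [0, 0, 0],
    [0, 0, 0],
    [0, 0, 0],
    [0, 0, 0],
    [0, 0, 1],
    [0, 0, 3],
    [0, 0, 7],
    [-2, -2, 11],
    [-5, -6, 14],
    [-9, -9, 14],
  ],
  yaw=[0, 0, 0, 0, 0, 0, 0, 0, 0, 0],
)

```text
clock: 6.8
position: [528.0, -136.5, 333.8]
ee_rot: [0.984, -0.178, 0.008, -0.002]
contact_force: [-0.2, -0.6, -1.4]
gripper_width: 85.0
```

Run:
```python
from h import *
from bench import *
s=read_state();print(tcp(s),s["contact_force"],s["gripper_width"])
```

```text
(array([ 528. , -136.5,  333.8]), 'yaw', np.float64(-20.49), 'down', array([ 0.0159,  0.001 , -0.9999])) [-0.16241309 -0.6207672  -1.37133111] 84.98201369728291
```

Now above the lens (446.8, -209.2), then check both from the wrist.

Emit:
apply_moves(
  fingers=[0, 0, 0, 0, 0],
  dp=[
    [-4, -3.5, 0],
    [-8.1, -7.2, 0],
    [-8.1, -7.2, 0],
    [-8.1, -7.2, 0],
    [-8.1, -7.2, 0],
  ],
  yaw=[0, 0, 0, 0, 0],
)

```text
clock: 7.3
position: [447.6, -208.4, 334.4]
ee_rot: [0.984, -0.178, 0.009, -0.002]
contact_force: [0.6, -0.5, 0.0]
gripper_width: 85.5
```

Run:
```python
from h import *
s,im=snap("wrist",4);print(s["clock"],tcp(s),s["gripper_width"])
print(proj(s,im,[(611.8,-50.3,30),(446.8,-209.2,12)]))
print(circ(s,im,(446.8,-209.2),24,12))
```

```text
7.3 (array([ 447.6, -208.4,  334.4]), 'yaw', np.float64(-20.48), 'down', array([ 1.750e-02,  6.000e-04, -9.998e-01])) 85.47853531762851
[[ -9.24098785  82.55212187]
 [323.00477064 230.42960319]]
(array([ 446.21187553, -208.34248975]), np.float64(211.6598358154297))
```

View pics/wrist4.png

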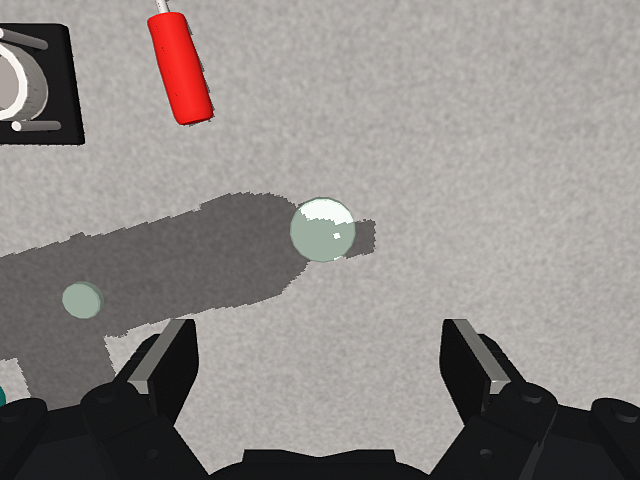

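The lens is at (323,230), with the small disc at (82,300) out of the way and the spacer standing in the cage at top left. I'm descending onto the lens.

Emit:
apply_moves(
  fingers=[0, 0, 0, 0, 0.15, 0.15, 0.15],
  dp=[
    [-0.4, 0, -5],
    [-0.4, 0, -10],
    [-0.4, 0, -14],
    [-0.4, 0, -15.5],
    [-0.4, 0, -15.8],
    [-0.4, 0, -15.8],
    [-0.4, 0, -15.8],
  ],
  yaw=[0, 0, 0, 0, 0, 0, 0],
)

```text
clock: 8.05
position: [445.1, -207.8, 177.1]
ee_rot: [0.984, -0.177, 0.01, -0.002]
contact_force: [0.6, -0.1, 0.5]
gripper_width: 72.7
```

Run:
```python
from h import *
from bench import *
s=read_state();print(tcp(s),s["contact_force"],s["gripper_width"])
```

```text
(array([ 445.1, -207.8,  177.1]), 'yaw', np.float64(-20.37), 'down', array([ 1.950e-02,  3.000e-04, -9.998e-01])) [ 0.59487695 -0.05675594  0.50884259] 72.656984974179
```

Emit:
apply_moves(
  fingers=[0.3, 1, 1, 1, 1, 1, 1, 1],
  dp=[
    [-0.2, 0, -0.2],
    [-0.2, 0, -0.2],
    [-0.2, 0, -0.2],
    [-0.2, 0, -0.2],
    [-0.2, 0, -0.2],
    [-0.2, 0, -0.2],
    [-0.2, 0, -0.1],
    [-0.2, 0, 0],
  ],
  yaw=[0, 0, 0, 0, 0, 0, 0, 0],
)

```text
clock: 8.85
position: [443.1, -207.8, 177.6]
ee_rot: [0.984, -0.177, 0.01, -0.002]
contact_force: [-0.2, -0.2, -0.5]
gripper_width: 43.7
```

Emit:
apply_moves(
  fingers=[1, 1, 1, 1, 1, 1],
  dp=[
    [0, 0, 0.4],
    [0, 0, 1],
    [0, 0, 2],
    [0, 0, 3],
    [0, 0, 3],
    [0, 0, 3],
  ],
  yaw=[0, 0, 0, 0, 0, 0],
)

```text
clock: 9.45
position: [443.1, -207.8, 208.1]
ee_rot: [0.984, -0.177, 0.011, -0.002]
contact_force: [0.8, 0.1, -1.1]
gripper_width: 43.8
```

```bash
cat >> h.py <<'E'
def held(s,im,h,rs,out):
    from scipy.optimize import differential_evolution as DE
    Ti=np.linalg.inv(np.array(im["tool_from_camera"]))
    g=cv2.GaussianBlur(im["color"],(0,0),1.2).astype(float)
    G=np.sqrt(sum(cv2.Sobel(g[...,c],cv2.CV_64F,1,0)**2+cv2.Sobel(g[...,c],cv2.CV_64F,0,1)**2 for c in range(3)));G=np.minimum(G,120).astype(np.float32)
    a=np.linspace(0,2*np.pi,180,endpoint=False);b=a[np.cos(a)>0.3]
    def pr(x,y,d,r,aa):
        q=np.c_[x+r*np.cos(aa),y+r*np.sin(aa),np.full(len(aa),d)]@Ti[:3,:3].T+Ti[:3,3];q=q@im["mtx"].T;return (q[:,:2]/q[:,2:]).astype(np.float32)
    S=lambda q:cv2.remap(G,q[:,0],q[:,1],cv2.INTER_LINEAR).mean()
    r=DE(lambda p:-sum(S(pr(*p,rr,a)) for rr in rs)-.5*S(pr(p[0],p[1],p[2]+h,24,b)),[(-8,8),(-4,4),(150,178)],seed=1)
    o=im["color"].copy()
    for rr,dd in [(k,0) for k in rs]+[(24,h)]: cv2.polylines(o,[pr(*r.x[:2],r.x[2]+dd,rr,a).astype(int)],True,(0,0,255),1)
    cv2.imwrite(out,o[200:440,160:480]); print("held x,y,top d",r.x.round(2),"bottom d",(r.x[2]+h).round(1),r.fun)
E
python3 - <<'E'
from h import *
s,im=snap("wrist",5);print(s["clock"],tcp(s),s["gripper_width"],s["contact_force"])
held(s,im,12,[24],"pics/fit5.png")
E
```

```text
9.45 (array([ 443.1, -207.8,  208.1]), 'yaw', np.float64(-20.39), 'down', array([ 2.160e-02,  2.000e-04, -9.998e-01])) 43.75228880724694 [ 0.83630248  0.11162114 -1.09506774]
held x,y,top d [ -2.7   -0.27 169.96] bottom d 182.0 -136.483154296875
```

View pics/fit5.png

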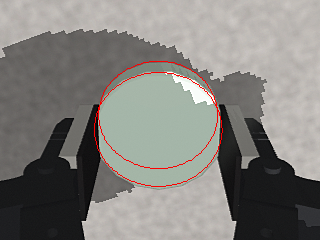

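Wrist view: the lens is held level between the pads (centre ~(318,320) in the full image), low on the fingers. Moving over the cage.

Emit:
apply_moves(
  fingers=[1, 1, 1, 1, 1, 1, 1, 1, 1, 1],
  dp=[
    [0.5, 0.5, 3],
    [3, 3, 5.5],
    [6.5, 6.2, 5.5],
    [10, 9.5, 5.5],
    [13.5, 12.8, 5.5],
    [16, 15.2, 5.5],
    [16.6, 15.8, 5.5],
    [16.6, 15.8, 5.5],
    [16.6, 15.8, 5.5],
    [16.6, 15.8, 5.5],
  ],
  yaw=[0, 0, 0, 0, 0, 0, 0, 0, 0, 0],
)

```text
clock: 10.5
position: [607.9, -50.8, 262.5]
ee_rot: [0.984, -0.178, 0.009, -0.002]
contact_force: [-0.4, -0.2, -1.2]
gripper_width: 43.6
```

Run:
```python
from h import *
s,im=snap("wrist",6);print(s["clock"],tcp(s),s["gripper_width"],s["contact_force"])
held(s,im,12,[24],"pics/fit6.png")
c=np.radians(-20.8);e=[np.array([611.8,-50.3])+25*np.array([[np.cos(c),-np.sin(c)],[np.sin(c),np.cos(c)]])@v for v in((1,1),(1,-1),(-1,1),(-1,-1))]
for p in e: print(proj(s,im,(*p,50)).round(0))
```

```text
10.5 (array([607.9, -50.8, 262.5]), 'yaw', np.float64(-20.47), 'down', array([ 1.910e-02,  2.000e-04, -9.998e-01])) 43.5511302523926 [-0.36349216 -0.16867686 -1.17007428]
held x,y,top d [ -1.33  -0.24 166.43] bottom d 178.4 -147.08094787597656
[[263. 231.]]
[[373. 231.]]
[[267. 330.]]
[[369. 330.]]
```

View pics/wrist6.png

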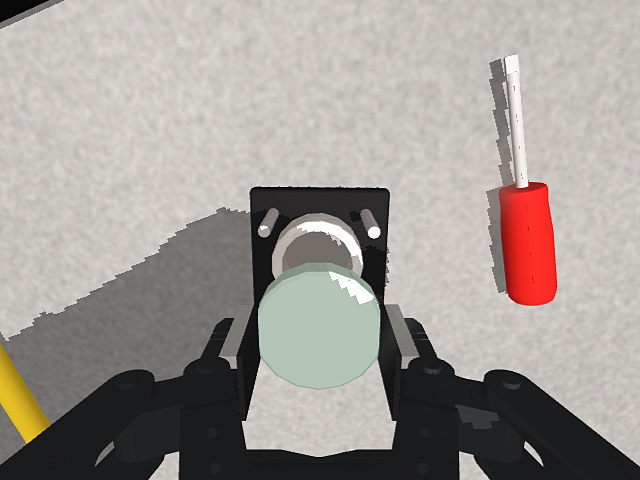

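Rods at (264,231) and (374,233) match the predicted positions, and the spacer stands centred in the cage. The lens bottom is 178 mm below the TCP. Shifting +1.8 mm in x and descending.

Emit:
apply_moves(
  fingers=[1, 1, 1, 1, 1, 1, 1],
  dp=[
    [0.18, 0, -1],
    [0.18, 0, -2.3],
    [0.18, 0, -3.6],
    [0.18, 0, -4.5],
    [0.18, 0, -5],
    [0.18, 0, -5.1],
    [0.18, 0, -5.1],
  ],
  yaw=[0, 0, 0, 0, 0, 0, 0],
)

```text
clock: 11.25
position: [610.0, -50.8, 211.6]
ee_rot: [0.984, -0.178, 0.01, -0.002]
contact_force: [-0.2, -0.1, -1.0]
gripper_width: 43.6
```

Emit:
apply_moves(
  fingers=[1, 1, 1],
  dp=[
    [0, 0, -0.1],
    [0, 0, -0.2],
    [0, 0, -0.2],
  ],
  yaw=[0, 0, 0],
)

```text
clock: 11.55
position: [610.0, -50.7, 209.8]
ee_rot: [0.984, -0.178, 0.01, -0.002]
contact_force: [-0.0, -0.2, -0.6]
gripper_width: 43.9
```

Emit:
apply_moves(
  fingers=[1, 1, 1],
  dp=[
    [0, 0, -0.1],
    [0, 0, -0.15],
    [0, 0, -0.15],
  ],
  yaw=[0, 0, 0],
)

```text
clock: 11.85
position: [609.9, -50.7, 208.2]
ee_rot: [0.984, -0.178, 0.01, -0.002]
contact_force: [-0.5, 0.5, -1.1]
gripper_width: 43.6
```

Emit:
apply_moves(
  fingers=[1, 1, 1],
  dp=[
    [0, 0, -0.05],
    [0, 0, -0.1],
    [0, 0, -0.1],
  ],
  yaw=[0, 0, 0],
)

```text
clock: 12.15
position: [609.9, -50.8, 207.1]
ee_rot: [0.984, -0.178, 0.01, -0.002]
contact_force: [-0.3, 0.3, -0.8]
gripper_width: 43.3
```

Emit:
apply_moves(
  fingers=[1, 1, 1],
  dp=[
    [0, 0, -0.05],
    [0, 0, -0.1],
    [0, 0, -0.1],
  ],
  yaw=[0, 0, 0],
)

```text
clock: 12.45
position: [610.0, -50.7, 206.8]
ee_rot: [0.984, -0.177, 0.01, -0.002]
contact_force: [-1.6, 1.0, 4.5]
gripper_width: 43.5
```

Glass contact at 4.5 N. Releasing and rising, then on to the ring.

Emit:
apply_moves(
  fingers=[0.25, 0.25, 0.25, 0.25, 0.25, 0.25, 0.25, 0.25, 0, 0],
  dp=[
    [0, 0, 0],
    [0, 0, 0],
    [0, 0, 0],
    [0, 0, 0],
    [0, 0, 1],
    [0, 0, 4],
    [0, 0, 8],
    [0, -2, 12],
    [0, -6, 13],
    [0, -10, 13],
  ],
  yaw=[0, 0, 0, 0, 0, 0, 0, 0, 0, 0],
)

```text
clock: 13.45
position: [610.4, -151.2, 341.3]
ee_rot: [0.984, -0.176, 0.014, -0.002]
contact_force: [0.2, -0.4, -0.7]
gripper_width: 85.2
```

Emit:
apply_moves(
  fingers=[0, 0, 0, 0, 0, 0, 0],
  dp=[
    [-0.8, -5, 0],
    [-1.4, -10, 0],
    [-1.7, -15, 0],
    [-1.7, -17.5, 0],
    [-1.7, -17.5, 0],
    [-1.7, -17.5, 0],
    [-1.7, -17.5, 0],
  ],
  yaw=[0, 0, 0, 0, 0, 0, 0],
)

```text
clock: 14.15
position: [593.5, -325.3, 341.7]
ee_rot: [0.984, -0.176, 0.014, -0.002]
contact_force: [0.1, -0.4, -0.4]
gripper_width: 85.5
```

Run:
```python
from h import *
s,im=snap("wrist",7);print(s["clock"],tcp(s),s["gripper_width"],s["contact_force"])
print(proj(s,im,[(595.5,-324,12)]),circ(s,im,(595.5,-324),24,12),circ(s,im,(595.5,-324),16,12))
t,i2=snap("side",7);t1,i1=snap("scene",7)
p=(611.8,-50.3);print("lens in cage",circ(t,i2,p,24,42),circ(t1,i1,p,24,42))
def cr(t,i,h=40):
    u,v=proj(t,i,(*p,25))[0].astype(int);return cv2.resize(i["color"][v-h:v+h,u-h:u+h],(300,300),interpolation=cv2.INTER_CUBIC)
w=cv2.resize(im["color"],(400,300))
cv2.imwrite("pics/m7.png",np.hstack([cr(t,i2)[:, 50:250],cr(t1,i1)[:,50:250],w]))
```

```text
14.15 (array([ 593.5, -325.3,  341.7]), 'yaw', np.float64(-20.25), 'down', array([ 2.810e-02, -2.000e-04, -9.996e-01])) 85.50182413605224 [ 0.09979384 -0.41199152 -0.36191319]
[[320.28470685 229.89629637]] (array([ 594.77209769, -324.22531044]), np.float64(216.50955200195312)) (array([ 595.87563836, -324.60792903]), np.float64(225.18740844726562))
lens in cage (array([594.22299086, -66.8936777 ]), np.float64(168.1603240966797)) (array([615.78212157, -45.50914484]), np.float64(136.61203002929688))
```

View pics/m7.png

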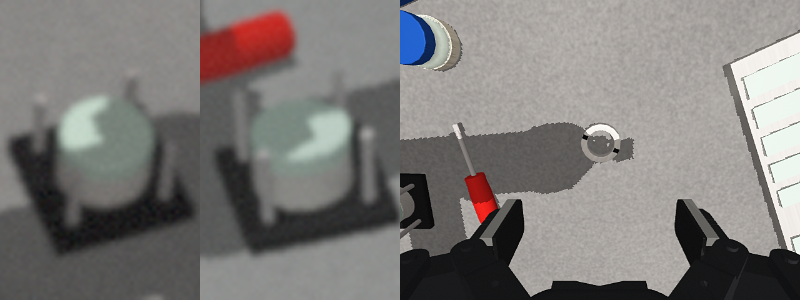

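The side and scene crops show the lens flat on the spacer between the rods. The wrist crop shows the slotted ring at (601,144) in the reduced picture, and both fits agree on (595.3, -324.4). Descending.

Emit:
apply_moves(
  fingers=[0, 0, 0, 0, 0.15, 0.15, 0.15],
  dp=[
    [-0.3, 0.1, -5],
    [-0.3, 0.1, -10],
    [-0.3, 0.1, -14],
    [-0.3, 0.1, -16],
    [-0.3, 0.1, -16.5],
    [-0.3, 0.1, -16.5],
    [-0.3, 0.1, -16.5],
  ],
  yaw=[0, 0, 0, 0, 0, 0, 0],
)

```text
clock: 15.0
position: [591.7, -323.8, 178.6]
ee_rot: [0.984, -0.175, 0.016, -0.002]
contact_force: [-0.0, 0.0, 0.7]
gripper_width: 72.3
```

Run:
```python
from h import *
from bench import *
s=read_state();print(tcp(s),s["contact_force"],s["gripper_width"], (s["position"]+170*R.from_quat(s["ee_rot"]).as_matrix()[:,2]).round(1))
```

```text
(array([ 591.7, -323.8,  178.6]), 'yaw', np.float64(-20.14), 'down', array([ 0.0313, -0.0016, -0.9995])) [-0.03712575  0.02299847  0.66310816] 72.31074379150198 [ 597.1 -324.1    8.7]
```

Emit:
apply_moves(
  fingers=[0.3, 1, 1, 1, 1, 1, 1, 1],
  dp=[
    [-0.15, 0, -0.3],
    [-0.15, 0, -0.3],
    [-0.15, 0, -0.3],
    [-0.15, 0, -0.3],
    [-0.15, 0, -0.3],
    [-0.15, 0, -0.3],
    [-0.15, 0, -0.2],
    [-0.15, 0, -0.1],
  ],
  yaw=[0, 0, 0, 0, 0, 0, 0, 0],
)

```text
clock: 15.8
position: [590.2, -323.8, 178.2]
ee_rot: [0.984, -0.175, 0.016, -0.002]
contact_force: [0.1, -0.2, -0.3]
gripper_width: 44.3
```

Emit:
apply_moves(
  fingers=[1, 1, 1, 1, 1, 1, 1],
  dp=[
    [0, 0, 0.4],
    [0, 0, 1],
    [0, 0, 3],
    [0, 0, 6],
    [0, 0, 9],
    [0, 0, 9],
    [0, 0, 9],
  ],
  yaw=[0, 0, 0, 0, 0, 0, 0],
)

```text
clock: 16.5
position: [590.2, -323.8, 269.3]
ee_rot: [0.984, -0.175, 0.017, -0.002]
contact_force: [-1.0, 0.7, -1.6]
gripper_width: 44.5
```

Run:
```python
from h import *
s,im=snap("wrist",8);print(s["clock"],tcp(s),s["gripper_width"],s["contact_force"])
held(s,im,12,[24,16],"pics/fit8.png")
```

```text
16.5 (array([ 590.2, -323.8,  269.3]), 'yaw', np.float64(-20.17), 'down', array([ 0.0342, -0.002 , -0.9994])) 44.4511617644575 [-0.98988175  0.72527419 -1.61967204]
held x,y,top d [ -2.62  -0.28 168.83] bottom d 180.8 -228.0410919189453
```

View pics/fit8.png

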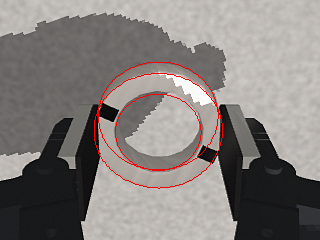

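The ring with its two slots is gripped, held level, bottom about 178–180 mm below the TCP. Moving over the cage.

Emit:
apply_moves(
  fingers=[1, 1, 1, 1, 1, 1, 1, 1, 1, 1],
  dp=[
    [0.3, 4, 0],
    [0.6, 9, 0],
    [0.9, 14, 0],
    [1.3, 19, 0],
    [1.6, 24, 0],
    [1.75, 26.5, 0],
    [1.75, 27.35, 0],
    [1.75, 27.35, 0],
    [1.75, 27.35, 0],
    [1.75, 27.35, 0],
  ],
  yaw=[0, 0, 0, 0, 0, 0, -0.6, -0.6, -0.6, -0.6],
)

```text
clock: 17.55
position: [607.2, -51.6, 267.5]
ee_rot: [0.983, -0.181, 0.015, -0.002]
contact_force: [0.0, 0.5, -0.3]
gripper_width: 44.0
```

Run:
```python
from h import *
s,im=snap("wrist",9);print(s["clock"],tcp(s),s["gripper_width"],s["contact_force"])
held(s,im,12,[24,16],"pics/fit9.png")
print(proj(s,im,[(*(np.array([611.8,-50.3])+25*R.from_euler('z',-20.8,degrees=True).as_matrix()[:2,:2]@v),50) for v in((1,1),(1,-1))]))
```

```text
17.55 (array([607.2, -51.6, 267.5]), 'yaw', np.float64(-20.89), 'down', array([ 0.0308, -0.0017, -0.9995])) 44.02017981277404 [ 0.00530492  0.53813285 -0.31560121]
held x,y,top d [ -2.32  -0.3  168.42] bottom d 180.4 -247.8324432373047
[[263.81334405 232.39391262]
 [370.46780424 232.60491544]]
```

The picture limit is reached, so I go on by numbers. The estimated ring centre is (611.1, -51.6), so I shift by (+0.7, +1.2) mm and descend in stages.

Emit:
apply_moves(
  fingers=[1, 1, 1, 1, 1, 1, 1],
  dp=[
    [0.07, 0.12, -0.8],
    [0.07, 0.12, -2],
    [0.07, 0.12, -3],
    [0.07, 0.12, -3.8],
    [0.07, 0.12, -4.3],
    [0.07, 0.12, -4.4],
    [0.07, 0.12, -4.4],
  ],
  yaw=[0, 0, 0, 0, 0, 0, 0],
)

```text
clock: 18.3
position: [608.0, -50.3, 223.5]
ee_rot: [0.983, -0.181, 0.015, -0.002]
contact_force: [-0.2, -0.3, -0.9]
gripper_width: 44.3
```

Emit:
apply_moves(
  fingers=[1, 1, 1],
  dp=[
    [0, 0, -0.1],
    [0, 0, -0.15],
    [0, 0, -0.15],
  ],
  yaw=[0, 0, 0],
)

```text
clock: 18.6
position: [608.0, -50.3, 222.3]
ee_rot: [0.983, -0.181, 0.016, -0.002]
contact_force: [-0.6, 1.2, -0.9]
gripper_width: 44.1
```

Emit:
apply_moves(
  fingers=[1, 1, 1],
  dp=[
    [0, 0, -0.05],
    [0, 0, -0.1],
    [0, 0, -0.1],
  ],
  yaw=[0, 0, 0],
)

```text
clock: 18.9
position: [608.0, -50.3, 221.3]
ee_rot: [0.983, -0.181, 0.016, -0.002]
contact_force: [0.6, -0.7, -0.1]
gripper_width: 44.6
```

Emit:
apply_moves(
  fingers=[1, 1, 1],
  dp=[
    [0, 0, -0.05],
    [0, 0, -0.1],
    [0, 0, -0.1],
  ],
  yaw=[0, 0, 0],
)

```text
clock: 19.2
position: [608.0, -50.3, 220.2]
ee_rot: [0.983, -0.181, 0.016, -0.002]
contact_force: [0.2, 0.4, -0.3]
gripper_width: 44.0
```

Emit:
apply_moves(
  fingers=[1, 1, 1],
  dp=[
    [0, 0, -0.05],
    [0, 0, -0.1],
    [0, 0, -0.1],
  ],
  yaw=[0, 0, 0],
)

```text
clock: 19.5
position: [608.0, -50.3, 220.1]
ee_rot: [0.983, -0.181, 0.016, -0.002]
contact_force: [-1.0, 0.5, 4.9]
gripper_width: 44.2
```

Contact at TCP z = 220.1, against about 220 expected for a 42 mm support height. Releasing, rising, and backing away for a final check.

Emit:
apply_moves(
  fingers=[0.25, 0.25, 0.25, 0.25, 0.25, 0.25, 0.25, 0.25, 0.1, 0.1],
  dp=[
    [0, 0, 0],
    [0, 0, 0],
    [0, 0, 0],
    [0, 0, 0],
    [0, 0, 1],
    [0, 0, 4],
    [0, 0, 8],
    [-2, 0.7, 11],
    [-5, 1.9, 12],
    [-5, 1.9, 12],
  ],
  yaw=[0, 0, 0, 0, 0, 0, 0, 0, 0, 0],
)

```text
clock: 20.5
position: [555.7, -30.8, 343.3]
ee_rot: [0.983, -0.18, 0.017, -0.003]
contact_force: [1.1, -0.1, -0.0]
gripper_width: 77.1
```

Emit:
apply_moves(
  fingers=[0.1, 0.1, 0.1, 0.1],
  dp=[
    [0, 0, 0],
    [0, 0, 0],
    [0, 0, 0],
    [0, 0, 0],
  ],
  yaw=[0, 0, 0, 0],
)

```text
clock: 20.9
position: [556.2, -30.9, 342.5]
ee_rot: [0.983, -0.181, 0.017, -0.003]
contact_force: [0.5, -0.5, -0.1]
gripper_width: 77.1
```

Run:
```python
from h import *
s,im=snap("wrist",10);print(s["clock"],tcp(s),s["gripper_width"],s["contact_force"])
p=(611.8,-50.3)
for z in (54,50,58,42):print(z,[ (c.round(1),round(float(f))) for c,f in (circ(s,im,p,24,z),circ(s,im,p,16,z))])
print(proj(s,im,[(*p,54)]))
for z,g in ((54,24),):
  for n in("side","scene"):
    t,i=snap(n,10);print(n,circ(t,i,p,24,54),circ(t,i,p,16,54))
```

```text
20.9 (array([556.2, -30.9, 342.5]), 'yaw', np.float64(-20.82), 'down', array([ 3.410e-02, -8.000e-04, -9.994e-01])) 77.1219510738104 [ 0.46217962 -0.47094012 -0.06095953]
54 [(array([612.9, -50.3]), 601), (array([612.4, -42.2]), 260)]
50 [(array([612.7, -50.2]), 658), (array([604.1, -49.1]), 260)]
58 [(array([613.1, -50.5]), 478), (array([605.4, -49. ]), 262)]
42 [(array([612.3, -49.9]), 564), (array([612.1, -40.7]), 256)]
[[321.47619435 157.7862562 ]]
side (array([611.99545806, -50.22642624]), np.float64(171.29144287109375)) (array([602.5595339 , -48.07058975]), np.float64(166.6797637939453))
scene (array([613.228289  , -48.81107383]), np.float64(155.5950469970703)) (array([612.94417031, -61.87867965]), np.float64(146.5111846923828))
```

The outer circle fits in all three cameras at z≈54, but the bore fit jumps around. I'll check radial profiles numerically.

Run:
```python
from h import *
a=np.linspace(0,2*np.pi,72,endpoint=False)
for n,tag in (("wrist",10),("side",10),("side",7)):
    s,im=load(n,tag)
    z=54 if tag==10 else 42
    c=(612.7,-50.3) if n=="wrist" else (611.9,-50.3)
    print(n,tag)
    for r in (2,8,12,14,15,16,17,18,20,22,23,25,27):
        q=proj(s,im,np.c_[c[0]+r*np.cos(a),c[1]+r*np.sin(a),np.full(72,z)]).astype(np.float32)
        v=cv2.remap(im["color"],q[:,0],q[:,1],cv2.INTER_LINEAR).reshape(72,3).astype(float)
        print(r,np.median(v,0).round(),"G-R",np.median(v[:,1]-v[:,2]).round(1),"min",v.mean(1).min().round())
s,im=load("wrist",10);q=proj(s,im,np.c_[612.7+20*np.cos(a),-50.3+20*np.sin(a),np.full(72,54)]).astype(np.float32)
print("slots r=20",cv2.remap(im["color"],q[:,0],q[:,1],cv2.INTER_LINEAR).reshape(72,3).mean(1).round().astype(int).tolist())
cage(s,im,[tuple(x) for x in proj(s,im,[(*(np.array([611.8,-50.3])+25*R.from_euler('z',-20.8,degrees=True).as_matrix()[:2,:2]@v),50) for v in((1,1),(1,-1),(-1,1),(-1,-1))]).round().astype(int)])
```

```text
wrist 10
2 [252. 254. 251.] G-R 3.0 min 252.0
8 [251. 254. 251.] G-R 3.0 min 252.0
12 [251. 254. 251.] G-R 3.0 min 252.0
14 [252. 254. 252.] G-R 2.0 min 174.0
15 [182. 192. 178.] G-R 3.0 min 111.0
16 [154. 162. 166.] G-R -6.0 min 104.0
17 [252. 254. 254.] G-R -1.0 min 40.0
18 [251. 252. 253.] G-R -1.0 min 14.0
20 [249. 251. 253.] G-R -1.0 min 13.0
22 [250. 252. 254.] G-R -1.0 min 24.0
23 [238. 242. 244.] G-R -2.0 min 28.0
25 [38. 37. 39.] G-R -1.0 min 15.0
27 [42. 41. 43.] G-R -2.0 min 12.0
side 10
2 [189. 203. 185.] G-R 18.0 min 190.0
8 [182. 196. 178.] G-R 17.0 min 142.0
12 [152. 163. 152.] G-R 11.5 min 115.0
14 [140. 148. 144.] G-R 4.5 min 123.0
15 [146. 151. 155.] G-R 0.5 min 131.0
16 [156. 161. 165.] G-R -3.0 min 133.0
17 [165. 170. 174.] G-R -3.0 min 131.0
18 [173. 179. 183.] G-R -4.0 min 123.0
20 [177. 182. 186.] G-R -4.0 min 105.0
22 [164. 169. 173.] G-R -4.0 min 104.0
23 [155. 159. 162.] G-R -3.5 min 105.0
25 [135. 138. 140.] G-R -2.0 min 106.0
27 [125. 128. 130.] G-R -2.0 min 70.0
side 7
2 [126. 135. 123.] G-R 12.0 min 125.0
8 [124. 132. 121.] G-R 12.0 min 121.0
12 [124. 13
[... 265 characters left out ...]
[124. 132. 121.] G-R 11.0 min 111.0
23 [123. 131. 120.] G-R 10.0 min 106.0
25 [114. 120. 112.] G-R 5.5 min 85.0
27 [112. 116. 112.] G-R 1.5 min 51.0
slots r=20 [252, 252, 253, 252, 252, 251, 252, 254, 21, 36, 25, 191, 252, 251, 250, 251, 252, 252, 251, 251, 251, 251, 251, 251, 251, 250, 250, 252, 251, 249, 251, 250, 249, 249, 250, 248, 250, 251, 252, 250, 249, 250, 250, 174, 27, 36, 13, 253, 250, 250, 251, 251, 252, 252, 252, 250, 251, 251, 252, 252, 252, 252, 253, 253, 252, 252, 253, 253, 252, 253, 253, 252]
[[280.5, 115.2], [363.1, 115.4], [282.3, 197.3], [360.6, 197.4]]
rods (array([611.75, -50.35]), np.float64(-20.8), 'radii', array([35.4, 35.4, 35.4, 35.4]), 'expect', 35.35533905932738)
```

The ring is flat on the glass: glass-coloured inside r=16, bright aluminium out to 24, two slots opposite each other, centred within about 1 mm. The cage has not moved. Handing in.

```bash
python3 -c "
from bench import *
print(job_done(), read_state()['clock'])"
```

```text
the job is handed in; nothing more can be done
the job is handed in; nothing more can be done
```

The illuminator stack is built in the cage in the order asked: spacer, then glass lens, then the slotted retaining ring. I handed it in at about 21 s of the 54 s allowed. Each part was lowered slowly until contact (about 5 N) before release, so the glass was set down, not dropped. The decoys were not touched.

**Final checks**
- **Position:** the top outline fits a 48 mm circle at 54 mm height in all three cameras. Its centre is within about 1–2 mm of the cage centre.
- **Right parts:** the profile shows glass inside the bore, an aluminium rim, and two dark slots opposite each other. That matches the retaining ring lying on the lens.
- **Cage:** it is where it was at the start.

**Disagreements**
- **Bore fit:** the automatic bore-circle fit failed, scattering by about 8–12 mm, so I used the radial brightness profile instead.
- **Last views:** the 12-picture limit was reached, so the ring placement was checked by numbers only, not by eye.
- **Tool tilt:** the tool drifted to about 2° of tilt over the moves. The lens and ring were gripped lying flat on the table. I did not measure how level they are.
- **Finger opening:** it read 44–46 mm on the 48 mm parts, although the wrist pictures showed them securely held.

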